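# Centre the ring gauge under the measuring microscope and zero the counter

## Robot

A 6-joint arm with a two-finger parallel gripper is mounted at the origin on the work surface. World frame = base frame: x ahead of the robot, y to its left, z up, the work surface at z = 0. Lengths are in mm, angles in rad, forces in N, time in s.
With the tool pointing down it reaches from about 350 to 850 mm from the base axis. Payload 8.1 kg.
Tool frame: the origin (TCP) lies at the very end of the fingers, on their centre line; the grasp point (between the pads) lies 19 mm behind it; z points along the fingers, y is the line along which they close (so a half turn about z gives the same grasp; the last joint's range is limited). The gripper opens to 93 mm and grips with 3 to 60 N. Pads are 15 mm wide; open, the fingers measure 128 mm over their backs; the gripper's body (75 mm by 188 mm) begins 65 mm behind the grasp point.
Start: joints at [1.214, 0.13, 1.488, -0, 1.523, -0.085], TCP at [161.057, 577.984, 189.235] pointing down, gripper open.
Joint ranges: [-2.96, 2.96], [-0.89, 2.26], [0.02, 2.5], [-1.34, 4.48], [0, 2.73], [-2.66, 2.66]. Speed limits (rad/s): [2.39, 2.39, 2.79, 3.14, 3.14, 3.14].

## Interface

Orientations are given as a unit quaternion [w, x, y, z].
In Python, from workcell import arm, viewer, hand_in gives the robot as it stands.
- The arm moves only by the tool jog_arm, never from a script. Its argument "deltas" is one flat list of numbers, 7 for each row, row after row: the turn, a rotation vector about the tool's x, y, z in degrees, then the shift along the tool's x, y, z in m, then the opening, from 0 (shut) to 1 (fully open). In form: [rx, ry, rz, tx, ty, tz, jaw, rx, ry, rz, tx, ty, tz, jaw, ...]. A call has 1 to 12 rows; each row shifts and turns the commanded pose from where the row before left it, along the tool's axes as they then stand; what a row does not reach is not made up. A row lasts 1/10 s, in which the tool goes at most 50 mm and 8.59 degrees, less where a joint would pass 70% of its speed; a pose out of reach is approached as far as the arm can. A call is refused whole if a number of a shift passes 0.05 or a number of a turn 8.59, either way. A call with a gripper value outside its range is refused whole. The fingers move at their own pace and stop on an object; "force" is the grip in N (left out, the last holds). Time passes only in rows, so rows that do not move let the fingers close. It gives the time, the measured TCP pose, the force, the opening and the grip force at its end, in the units of the state.
- arm.observe(): the state, without advancing time (a new reading comes with each control period).
- viewer.camera(name): name is "side" or "top" or "wrist"; returns a dict with "frame" (400x640x3 uint8, red, green, blue), "z_map" (400x640 float32, mm along the optical axis (not along the pixel's ray), 0 where there is no reading), "fovy" (degrees; the focal length in pixels is half the picture's height over the tangent of half this angle, whatever the lens; pixels are square), "cx", "cy" (the principal point, pixels), "rvec" (rotation vector, rad) and "tvec" (3), from world to camera coordinates, as OpenCV has them. Camera axes: x right, y down, z forward; pixel columns grow to the right and rows downward; lengths in mm; the calibration is good to about 2 mm. The wrist camera is an equidistant fisheye: a pixel r from the principal point sees the ray r / f radians off the axis. A picture is of the moment at which its call begins.
- hand_in(): hands the job in; it is judged then, once.
The state is a dict: "clock": time; "qpos": joint angles; "dq": joint speeds; "effort": joint torques, N m; "tool_pos": TCP position; "ee_rot": TCP orientation; "wrist_force": force on the tool from outside, world axes, zero at the start; "torque": the same for the moment, N m; "opening": opening from 0.0 (shut) to 1.0 (fully open); "finger_force": force on a finger pad.
Only numpy, scipy, OpenCV 4.12 (cv2) and the standard library are available. Lean on these libraries where they do the work, as an engineer would, in place of code of your own. Each camera call takes 0.05 s, during which the arm holds its last target. There are 200 camera calls.

## Task

Bring the round ring gauge under the measuring microscope: turn the three-spoked star wheel by pushing on its spokes with a fingertip, without gripping or wrenching it, until the stage has carried the gauge's bore centrally under the objective (it is already right along the other direction). Then, with the gauge standing there, press the middle one of the three zero buttons on the sloping front panel fully in and let it go. Do not touch the stage or the two parts lying on it, press no other button and not before the gauge is in place, and leave the things on the table where they are.

Things in the scene. Friction and masses are not known exactly. Their poses are not given: they have to be found in the camera images.
- microscope: White measuring microscope, fixed. Origin: on the table below the optical axis; z up, +y to the operator's side (sloping panel), -y to the column, -x to the star wheel's side. Base 280 mm wide (x), y = -320 to 265 mm. Head and column: x = -50 to 50 mm, y = -320 to 110 mm. Carrying bars stick out of the base's wheel side to x = -188 mm, 45 mm up, at y = 95 and -170 mm.
- objective (a point): Centre of the front lens of the vertical objective, the lowest part of the head, 215 mm above the table, on the optical axis; axes as the microscope's.
- stage: Flat grey stage plate, 220 (x) x 160 (y) x 18 mm, carrying the two parts; origin at its centre, its top face 9 mm above that and 150 mm above the table. It slides only along the microscope's y, up to 56 mm either way, driven by the star wheel (rack and pinion): it moves the way the top of the wheel moves, 16 mm per radian, and stays where it is left.
- wheel: Star wheel: hub 36 mm across, three steel spokes 10 mm thick, 120 degrees apart, each with a black 22 mm ball centred 80 mm from the axis. Origin on its axis, mid-spoke, at x = -255, y = 0, z = 115 mm in the microscope's frame. Own x: along the level shaft (12 mm thick, to the microscope); own z: along one spoke. Turns up to 3.5 rad either way; stiff (2 to 3 N at 50 mm radius), stays as left.
- ring_gauge: Round steel ring gauge, 46 mm outside, bore 25 mm, 16 mm high, lying loose on the stage; origin at the centre of its underside. It rides along with the stage.
- die_plate: Square steel die plate 36 x 36 x 16 mm with a 20 mm hole, lying loose on the stage beside the ring gauge; origin at the centre of its underside. Not to be measured now.
- zero_mid (a joint): Travel of the middle one of the three round grey zero buttons in a row on the sloping front panel (the one to press): 0 out, 0.006 m fully pressed; counts as pressed from 0.004 m. It springs back; about 5 N to press it fully.
- zero_mid_top (a point): Centre of the top face of the middle zero button, 22 mm across, in a 38 mm black collar; at rest it stands 18 mm above the panel and 6 mm above the collar. Axes: z out of the panel (tilted 30 degrees from vertical towards the microscope's +y), x as the microscope's. The three buttons are 42 mm apart along x.
- zero_right (a joint): Travel of the zero button nearest to the wheel side (-x); as the middle one. Leave alone.
- zero_left (a joint): Travel of the zero button farthest from the wheel side (+x); as the middle one. Leave alone.
- objective_pot: black cylindrical pot of a spare objective, 40 mm across, 62 mm tall, standing; a bystander; origin at the centre of its underside
- blower: black rubber dust blower, 60 mm across, 90 mm tall, standing nozzle up; a bystander; origin at the centre of its underside
- lens_cleaner: white bottle, 42 mm across, 115 mm tall, standing; a bystander; origin at the centre of its underside
- brush: wooden-handled brush 160 mm long lying flat, 20 mm thick; a bystander; origin at the centre of its underside
- caliper: digital caliper 200 mm long lying flat, 13 mm thick; a bystander; origin at the centre of its underside
- parts_tray: open grey plastic tray 120 x 90 x 28 mm; a bystander; origin at the centre of its underside
- dish: glass dish 80 mm across, 18 mm tall; a bystander; origin at the centre of its underside

How it is judged:
By the outcome, as a careful person would: the job done as asked, in the order asked, and still so for the second after the job is handed in, with the robot touching nothing.
It also fails if it takes over 64 s, if anything falls off the work surface, if the arm or the gripper's body presses on something with over 40 N, if the wrist force passes 120 N, or if a joint passes its speed limit or range.

## Working session

There is one attempt and no reset: what is moved stays moved. The work goes in short steps, Python scripts to look and compute and a tool call to move; the robot and the scene stay as the last step left them, time stands still between calls to the robot, and variables do not carry over. Pictures are saved under pics/ and viewed, at most 10 in all, crops included, and the job is handed in when it is done.

Besides the shell and the picture viewer there is one more tool, called after "Call:" as a command line: name --argument value ..., lists and objects as JSON in quotes. jog_arm: Moves the arm, as the interface text tells. Its arguments: {"type":"object","properties":{"deltas":{"type":"array","items":{"type":"number"}},"force":{"type":"number"}},"required":["deltas"]}

```bash
mkdir -p pics; cat > h.py <<'E'
import numpy as np, cv2, pickle
from workcell import arm, viewer, hand_in
def grab(n,tag):
    c=viewer.camera(n); pickle.dump(c,open(f'pics/{tag}.pkl','wb')); cv2.imwrite(f'pics/{tag}.png',c['frame'][:,:,::-1]); return c
def cloud(c):
    f=200/np.tan(np.radians(c['fovy'])/2); z=c['z_map'].astype(float)
    v,u=np.mgrid[0:400,0:640]
    P=np.stack([(u-c['cx'])/f*z,(v-c['cy'])/f*z,z],-1)
    R=cv2.Rodrigues(np.array(c['rvec'],float))[0]
    W=(P-np.array(c['tvec']).ravel())@R
    W[z==0]=np.nan
    return W
E
python3 - <<'E'
from h import *
for n in('top','side'):
    c=grab(n,n+'0'); print(n,c['fovy'],c['cx'],c['cy'],-cv2.Rodrigues(np.array(c['rvec'],float))[0].T@np.array(c['tvec']).ravel())
print(arm.observe())
E
```

```text
top 42.956113680971036 316.3188768895505 200.55619142441267 [ 271.98224721   19.24214181 1898.26441224]
side 45.580165437089754 320.59696193797674 198.18572974326776 [  389.06806991 -1079.27931417   816.98635326]
{'clock': 0.1, 'qpos': array([ 1.21361460e+00,  1.31070147e-01,  1.48915626e+00,  1.21099139e-05,
        1.52302228e+00, -8.54349643e-02]), 'dq': array([-0.00071614, -0.00237999, -0.00197014,  0.00145869,  0.00129493,
       -0.00113125]), 'effort': array([ 1.68016351e-03, -5.61342680e+01, -4.93096375e+01,  7.70741003e-02,
        2.92838307e-02, -1.19090419e-04]), 'tool_pos': array([160.84515242, 577.45463045, 188.30940883]), 'ee_rot': array([-1.87655134e-04,  1.35455938e-01,  9.90783025e-01, -8.06494699e-04]), 'wrist_force': array([0.36494374, 0.50446197, 0.94636963]), 'torque': array([ 0.03889547,  0.00275862, -0.05909196]), 'finger_force': 0.0, 'opening': 1.0018936001783068}
```

View pics/top0.png

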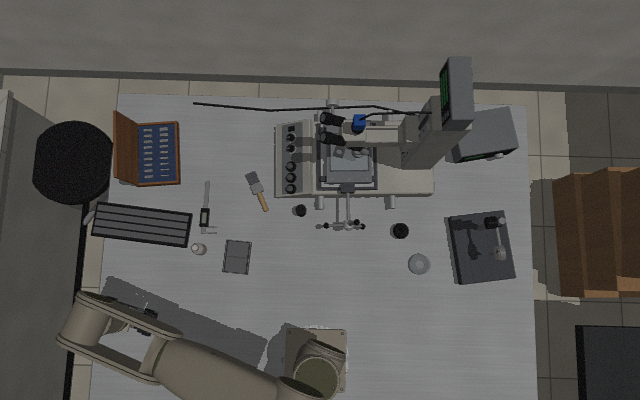

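View pics/side0.png

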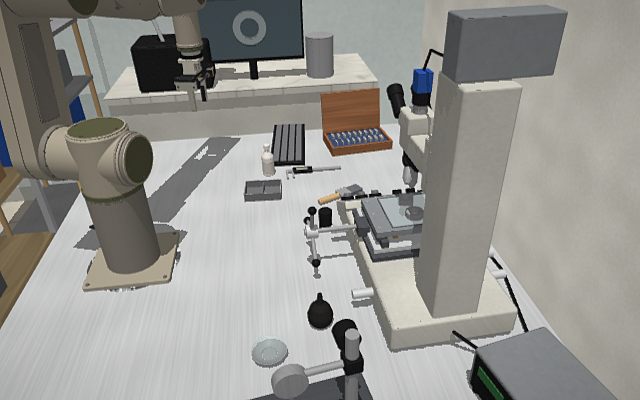

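The top view shows the microscope almost aligned with the world: panel at left (+y) near (290,160), wheel at (345,226), stage at (350,165). I'll zoom in and take 3D points.

```bash
python3 - <<'E'
from h import *
c=pickle.load(open('pics/top0.pkl','rb')); s=pickle.load(open('pics/side0.pkl','rb'))
a=cv2.resize(c['frame'][95:245,265:445],None,fx=4.4,fy=4,interpolation=cv2.INTER_CUBIC)
a=cv2.resize(c['frame'][100:240,268:448],None,fx=4,fy=4,interpolation=cv2.INTER_CUBIC)
cv2.imwrite('pics/crop_top.png',a[:,:,::-1])
b=cv2.resize(s['frame'][140:290,290:450],None,fx=4,fy=4,interpolation=cv2.INTER_CUBIC)
cv2.imwrite('pics/crop_side.png',b[:,:,::-1])
W=cloud(c)
for p in [(187,295),(187,290),(178,290),(168,290),(149,291),(137,291),(226,320),(226,335),(226,345),(226,361),(190,430),(190,385),(155,352),(231,400),(211,300),(202,320),(202,403)]:
    print(p,W[p].round(0))
S=cloud(s)
for p in [(232,312),(213,312),(263,316),(214,411),(200,385)]: print('s',p,S[p].round(0))
E
```

```text
(187, 295) [615.  91.  83.]
(187, 290) [614. 109.  86.]
(178, 290) [647. 110.  87.]
(168, 290) [684. 111.  91.]
(149, 291) [757. 110.  84.]
(137, 291) [800. 112.  94.]
(226, 320) [485.  -5.  -0.]
(226, 335) [475. -57. 108.]
(226, 345) [473. -91. 133.]
(226, 361) [ 482. -153.   67.]
(190, 430) [ 620. -401.   79.]
(190, 385) [ 616. -237.   77.]
(155, 352) [ 725. -110.  147.]
(231, 400) [ 468. -294.   70.]
(211, 300) [529.  70.  74.]
(202, 320) [569.  -2.  49.]
(202, 403) [ 587. -318.   -4.]
s (232, 312) [ 477. -120.  124.]
s (213, 312) [ 478. -135.  190.]
s (263, 316) [ 480. -165.   61.]
s (214, 411) [ 719. -145.  167.]
s (200, 385) [681. -43. 149.]
```

View pics/crop_top.png

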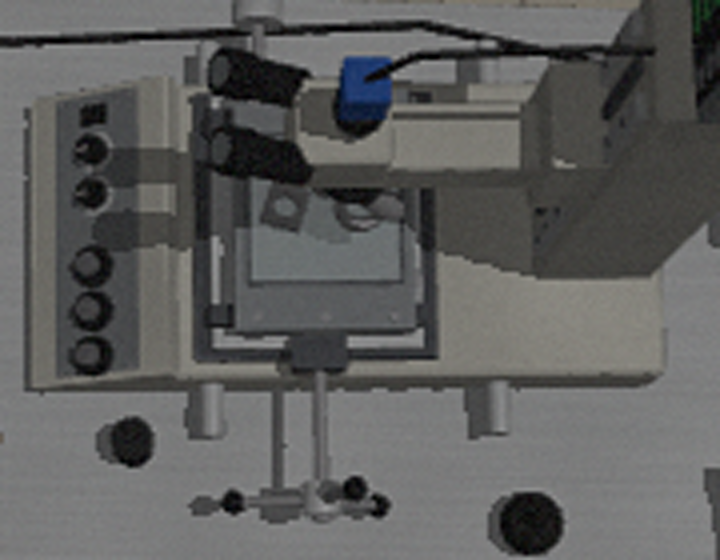

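View pics/crop_side.png

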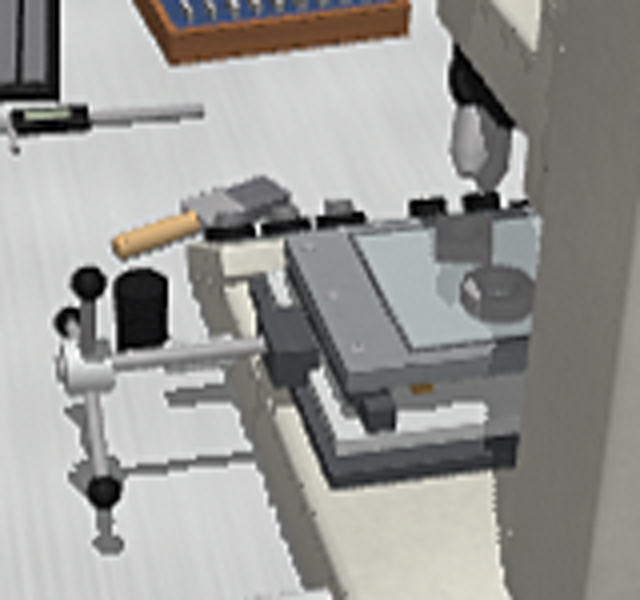

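Crop top: zero buttons (bright caps) at crop (91,266), (91,310), (91,355). The middle one is at full-image (290.8,177.5). Wheel spokes: one ball towards +y at (232,502), one up at (355,487), one low at (380,506). Ring gauge under the head is at crop (360,212). Side crop: gauge bore at (497,293), i.e. px (414,213). Next I'll refine these.

```bash
cat >> h.py <<'E'
def ray(c,u,v,z):
    f=200/np.tan(np.radians(c['fovy'])/2); R=cv2.Rodrigues(np.array(c['rvec'],float))[0]
    C=-R.T@np.array(c['tvec']).ravel(); d=R.T@np.array([(u-c['cx'])/f,(v-c['cy'])/f,1]); return C+d*(z-C[2])/d[2]
E
python3 - <<'E'
from h import *
c=pickle.load(open('pics/top0.pkl','rb')); s=pickle.load(open('pics/side0.pkl','rb'))
W=cloud(c);S=cloud(s)
def sel(W,lo,hi):
    return W[np.all((W>lo)&(W<hi),-1)]
# shaft & bars (top): median y per x slice
for nm,lo,hi in [('shaft',(500,-130,110),(580,-70,128)),('bar1',(555,-40,40),(585,30,75)),('bar2',(555,-330,35),(585,-220,75))]:
    P=sel(W,lo,hi); 
    for x0 in range(500,590,15):
        Q=P[(P[:,0]>=x0)&(P[:,0]<x0+15)]
        if len(Q)>2: print(nm,x0,len(Q),((Q[:,1].min()+Q[:,1].max())/2).round(1),Q[:,1].mean().round(1),Q[:,2].max().round(0))
# base side edge
P=sel(W,(570,-420,70),(640,160,90))
for y0 in range(-420,160,60):
    Q=P[(P[:,1]>=y0)&(P[:,1]<y0+60)]
    if len(Q): print('edge',y0,Q[:,0].min().round(1),len(Q))
P=sel(W,(600,-440,70),(700,180,95)); print('y ext',P[:,1].min(),P[:,1].max())
# wheel balls: dark pixels sphere fit
for nm,X,I in(('top',W,c['frame']),('side',S,s['frame'])):
    m=np.all((X>(450,-220,15))&(X<(505,0,215)),-1)&(I.max(-1)<45)
    n,l,st,ce=cv2.connectedComponentsWithStats(m.astype(np.uint8))
    for i in range(1,n):
        if st[i,4]>8: print(nm,'ball',st[i,4],ce[i].round(1),np.median(X[l==i],0).round(0))
# buttons
for v in (166.5,177.5,188.7): print('btn',ray(c,290.8,v,88).round(1), W[int(v),291].round(1))
print('gauge side',ray(s,414.2,213.2,166).round(1),'top',ray(c,358,153,166).round(1))
P=sel(S,(660,-230,159),(790,-60,171)); print('ring cloud',len(P),P.min(0).round(0),P.max(0).round(0),P.mean(0).round(1))
print('hub',ray(c,268+322/4,100+497/4,125).round(1))
E
```

```text
shaft 500 11 -101.5 -101.8 124.0
shaft 515 11 -101.3 -101.4 128.0
shaft 530 9 -101.2 -101.0 122.0
shaft 545 13 -100.9 -101.2 127.0
shaft 560 13 -98.8 -99.0 125.0
shaft 575 4 -98.2 -96.7 125.0
bar1 545 8 -4.1 -4.6 62.0
bar1 560 24 -3.9 -3.7 66.0
bar1 575 16 -3.6 -3.3 63.0
bar2 545 11 -269.6 -269.0 61.0
bar2 560 23 -269.0 -268.8 63.0
bar2 575 17 -269.1 -268.2 62.0
edge -420 604.2 132
edge -360 602.1 153
edge -300 601.1 166
edge -240 599.0 129
edge -180 596.7 87
edge -120 595.3 30
edge -60 592.3 78
edge 0 590.5 90
edge 60 589.5 174
edge 120 608.7 2
y ext -417.7912146610994 123.5323668039485
top ball 27 [356.2 221.9] [ 480. -124.  200.]
top ball 22 [325.6 225.3] [477. -25. 105.]
top ball 14 [362.5 225.9] [ 482. -159.   66.]
side ball 50 [311.7 210.3] [ 478. -132.  196.]
side ball 20 [306.2 219. ] [471. -30. 104.]
side ball 47 [315.6 262.6] [ 479. -164.   61.]
btn [690.1 108.5  88. ] [692.5 108.   85.9]
btn [649.2 107.   88. ] [650.8 106.3  89.2]
btn [607.8 105.5  88. ] [610.2 104.8  89.5]
gauge side [ 728.7 -141.2  166. ] top [ 727.9 -129.1  166. ]
ring cloud 204 [ 709. -153.  159.] [756. -60. 168.] [ 731.  -112.9  163.5]
hub [ 480.4 -103.4  125. ]
```

```bash
cat >> h.py <<'E'
O=np.array([734,-94.3,0]); yaw=0.0306
Rm=np.array([[np.cos(yaw),-np.sin(yaw),0],[np.sin(yaw),np.cos(yaw),0],[0,0,1]])
def mic(p): return (np.asarray(p)-O)@Rm
E
python3 - <<'E'
from h import *
c=pickle.load(open('pics/top0.pkl','rb')); s=pickle.load(open('pics/side0.pkl','rb'))
S=mic(cloud(s));W=mic(cloud(c))
m=np.all((S>(-50,-80,156))&(S<(50,50,172)),-1)
n,l,st,ce=cv2.connectedComponentsWithStats(m.astype(np.uint8))
for i in range(1,n):
    if st[i,4]>8: P=S[l==i]; print('side',st[i],P.min(0).round(0),P.max(0).round(0),P.mean(0).round(1))
m=np.all((W>(-60,-80,156))&(W<(60,80,172)),-1)
n,l,st,ce=cv2.connectedComponentsWithStats(m.astype(np.uint8))
for i in range(1,n):
    if st[i,4]>8: P=W[l==i]; print('top',st[i],P.min(0).round(0),P.max(0).round(0),P.mean(0).round(1))
for v in range(204,224): print(v,' '.join('%3d/%3d'%(S[v,u,1],S[v,u,2]) for u in range(404,426,3)))
print('stage', mic(ray(c,268+235/4,100+310/4,150)),mic(ray(c,268+418/4,100+310/4,150)), 'objective side', mic(S[0,0]*0))
a=np.hstack([cv2.resize(s['frame'][190:230,385:430],None,fx=9,fy=9,interpolation=cv2.INTER_CUBIC),cv2.resize(c['frame'][135:175,325:370],None,fx=8,fy=9,interpolation=cv2.INTER_CUBIC)])
cv2.imwrite('pics/g.png',cv2.convertScaleAbs(a[:,:,::-1],alpha=1.5))
E
```

```text
side [399 194  14  11 124] [-25.   7. 156.] [ 19.  48. 167.] [ -4.   27.7 162.6]
side [405 206  19  14 172] [-26. -60. 156.] [ 21. -11. 168.] [ -3.5 -37.  162.4]
top [331 145  17  13  93] [-20.   3. 156.] [ 23.  60. 172.] [  1.1  32.3 164.5]
top [351 150  12   9  44] [-23. -49. 156.] [  3. -11. 172.] [-12.7 -27.8 164.2]
204  15/154  13/155  12/154  21/147  18/148  12/151  16/147 -208/298
205  19/148  12/152  13/151  13/149  13/148   9/150  10/149 -207/296
206  13/149  12/149  12/148 -14/165   8/149   8/148   5/148 -208/294
207  11/148   9/148 -21/168 -15/163 -22/166 -19/163   0/150 -212/294
208   5/149 -18/164 -20/164 -19/163 -22/164 -21/162  -3/149 -210/290
209  -1/150 -23/164 -23/163 -22/162 -26/163 -29/165 -28/163 -212/289
210  -4/149 -27/164 -24/161 -18/156 -20/156 -31/163 -37/166 -213/287
211  -8/149 -32/164 -24/158 -26/158 -20/153 -31/160 -35/162 -212/284
212 -10/148 -35/164 -27/157 -21/152 -24/153 -34/159 -44/165 -214/284
213 -18/150 -39/163 -41/164 -18/147 -27/152 -49/166 -48/165 -213/280
214 -18/147 -40/161 -45/164 -46/163 -47/163 -50/164 -49/162 -215/279
215 -24/148 -40/158 -45/161 -50/163 -53/164 -57/166 -51/161 -215/277
216 -30/149 -41/156 -48/160 -51/161 -58/165 -55/162 -46/155 -214/274
217 -31/147 -39/151 -49/158 -55/161 -52/158 -57/160 -50/154 -217/273
218 -37/148 -42/151 -46/153 -55/158 -56/157 -58/158 -51/152 -217/271
219 -39/147 -46/150 -50/152 -53/153 -53/152 -54/152 -51/149 -217/268
220 -47/149 -47/148 -50/149 -53/150 -56/152 -54/149 -54/148 -219/267
221 -53/150 -49/147 -52/148 -54/148 -54/147 -55/147 -61/150 -218/264
222 -54/148 -57/149 -58/149 -58/148 -63/150 -64/150 -65/150 -217/261
223 -56/147 -57/147 -66/152 -66/151 -64/148 -69/151 -203/249 -218/259
stage [-91.55689413  74.99647346 150.        ] [-91.49948626 -85.82065888 150.        ] objective side [-730.771253    116.71274906    0.        ]
```

View pics/g.png

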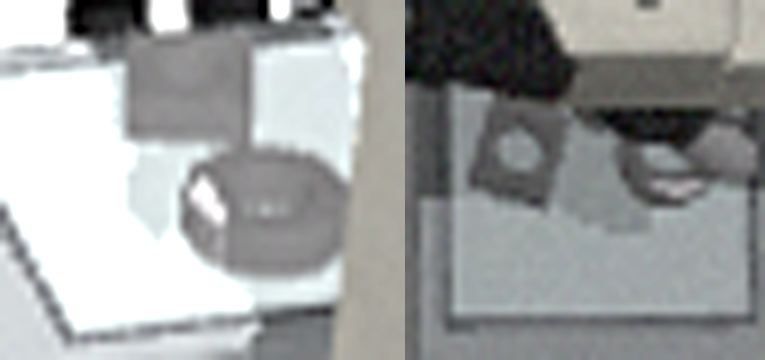

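The gauge's outer extent in microscope y is about -58 to -12, so its centre is near -35. That takes the wheel about 2.2 rad, top towards +y. The up spoke sits at about 109°, and I'll push it over and down from the -y side. First I'll write a planner.

```bash
cat >> h.py <<'E'
from scipy.spatial.transform import Rotation as Ro, Slerp
def pose():
    o=arm.observe(); q=o['ee_rot']; return Ro.from_quat(np.r_[q[1:],q[0]]), np.array(o['tool_pos'])
def Rt(alpha,yx=0):
    "tool z=(0,sin a,-cos a) in mic frame; tool y along mic x (yx=0) or turned yx deg about the tool z"
    a=np.radians(alpha); z=np.array([0,np.sin(a),-np.cos(a)]); y=np.array([1.,0,0]); x=np.cross(y,z)
    return Ro.from_matrix(Rm@np.stack([x,y,z],1))*Ro.from_euler('z',yx,degrees=True)
def w(p): return O+Rm@np.asarray(p,float)
def plan(wps,start=None):
    R,p=start or pose()
    for Rn,pn,n in wps:
        sl=Slerp([0,1],Ro.concatenate([R,Rn])); p0,R0=p,R
        for k in range(1,n+1):
            q=sl(k/n); t=p0+(np.asarray(pn)-p0)*k/n
            d=np.r_[(R.inv()*q).as_rotvec(degrees=True).round(2),(R.inv().apply(t-p)/1000).round(4),0]
            print(', '.join('%g'%v for v in d)+',')
            R=R*Ro.from_rotvec(d[:3],degrees=True); p=p+(R*Ro.from_rotvec(-d[:3],degrees=True)).apply(d[3:6]*1000)
        print()
def tip(th,al,r=52,gap=0):
    t=np.radians(th); u=np.array([np.cos(t),np.sin(t)]); n=np.array([np.sin(t),-np.cos(t)])
    q=115*np.array([0,1])+r*u-n*(5+gap+7.5*abs(np.sin(t-np.radians(al))))
    return w([-255,q[0],q[1]])
E
python3 - <<'E'
from h import *
print(tip(108.5,35,gap=25), tip(108.5,35))
plan([(Rt(0),[440,200,260],11),(Rt(35),tip(108.5,35,gap=25)+[0,-15,60],9)])
E
```

```text
[ 480.70326346 -153.84663452  152.51190563] [ 479.97790907 -130.14964193  160.44452204]
-0.01, 0, 6.61, -0.0337, -0.0263, -0.0065, 0,
-0.01, 0.01, 6.6, -0.0364, -0.0222, -0.0065, 0,
-0, 0, 6.61, -0.0388, -0.0178, -0.0065, 0,
-0.01, 0.01, 6.61, -0.0405, -0.0133, -0.0064, 0,
-0.01, 0, 6.6, -0.0419, -0.0085, -0.0066, 0,
-0.01, 0.01, 6.61, -0.0425, -0.0037, -0.0065, 0,
-0, 0, 6.61, -0.0426, 0.0012, -0.0065, 0,
-0.01, 0.01, 6.61, -0.0423, 0.0062, -0.0065, 0,
-0.01, 0, 6.6, -0.0412, 0.011, -0.0065, 0,
-0.01, 0.01, 6.61, -0.0397, 0.0156, -0.0065, 0,
-0.01, 0, 6.61, -0.0377, 0.0202, -0.0065, 0,

0, 3.89, -0, -0.0411, 0.0033, 0.0053, 0,
0, 3.89, -0, -0.0414, 0.0032, 0.0024, 0,
0, 3.89, -0, -0.0414, 0.0033, -0.0003, 0,
0, 3.89, -0, -0.0413, 0.0033, -0.0031, 0,
0, 3.89, -0, -0.041, 0.0032, -0.006, 0,
0, 3.88, -0, -0.0405, 0.0033, -0.0087, 0,
0, 3.89, -0, -0.0398, 0.0032, -0.0114, 0,
0, 3.89, -0, -0.039, 0.0033, -0.0141, 0,
0.01, 3.89, -0, -0.0379, 0.0033, -0.0167, 0,
```

Call:
jog_arm --deltas '[0,0,6.6,-0.034,-0.026,-0.0065,0,0,0,6.6,-0.036,-0.022,-0.0065,0,0,0,6.6,-0.039,-0.018,-0.0065,0,0,0,6.6,-0.0405,-0.013,-0.0065,0,0,0,6.6,-0.042,-0.0085,-0.0065,0,0,0,6.6,-0.0425,-0.0035,-0.0065,0,0,0,6.6,-0.0425,0.001,-0.0065,0,0,0,6.6,-0.0425,0.006,-0.0065,0,0,0,6.6,-0.041,0.011,-0.0065,0,0,0,6.6,-0.04,0.0155,-0.0065,0,0,0,6.6,-0.0375,0.02,-0.0065,0,0,0,0,0,0,0,0]'

```text
clock: 1.3
tool_pos: [442.8, 197.0, 261.2]
ee_rot: [0.001, 0.699, 0.715, -0.0]
wrist_force: [0.4, 0.1, -0.7]
opening: 0.027
finger_force: 0.0
```

```bash
python3 - <<'E'
from h import *
plan([(Rt(35),tip(108.5,35,gap=25)+[0,-15,60],10)])
E
```

```text
0.02, 3.51, -0.04, -0.0367, 0.0029, 0.0049, 0,
0.02, 3.51, -0.04, -0.0369, 0.003, 0.0027, 0,
0.02, 3.5, -0.04, -0.0369, 0.0028, 0.0004, 0,
0.02, 3.51, -0.04, -0.037, 0.0029, -0.0019, 0,
0.02, 3.51, -0.04, -0.0367, 0.0028, -0.0041, 0,
0.02, 3.51, -0.04, -0.0365, 0.0029, -0.0063, 0,
0.02, 3.5, -0.04, -0.036, 0.0027, -0.0086, 0,
0.03, 3.51, -0.04, -0.0354, 0.0028, -0.0108, 0,
0.02, 3.51, -0.04, -0.0347, 0.0027, -0.0129, 0,
0.02, 3.51, -0.04, -0.0338, 0.0027, -0.015, 0,
```

Call:
jog_arm --deltas '[0,3.5,0,-0.037,0.003,0.003,0,0,3.5,0,-0.037,0.003,0.001,0,0,3.5,0,-0.037,0.003,-0.001,0,0,3.5,0,-0.037,0.003,-0.0035,0,0,3.5,0,-0.037,0.003,-0.0055,0,0,3.5,0,-0.0365,0.003,-0.008,0,0,3.5,0,-0.036,0.003,-0.01,0,0,3.5,0,-0.0355,0.003,-0.012,0,0,3.5,0,-0.0345,0.003,-0.013,0,0,3.5,0,-0.034,0.003,-0.015,0,0,0,0,0,0,0,0,0,0,0,0,0,0,0]'

```text
clock: 2.5
tool_pos: [481.7, -168.0, 221.7]
ee_rot: [-0.218, 0.664, 0.684, 0.209]
wrist_force: [-0.2, 0.4, 0.7]
opening: 0.006
finger_force: 0.0
```

```bash
python3 - <<'E'
from h import *
print(Rt(35).as_quat().round(3))
grab('wrist','w1')
plan([(Rt(35),tip(108.5,35,gap=20),4)])
E
```

```text
[ 0.664  0.685  0.209 -0.216]
-0.02, -0.02, 0.01, -0.0062, -0.0002, 0.0168, 0,
-0.03, -0.01, 0.02, -0.0062, -0.0003, 0.0167, 0,
-0.02, -0.02, 0.01, -0.0061, -0.0002, 0.0168, 0,
-0.02, -0.01, 0.02, -0.0062, -0.0003, 0.0167, 0,
```

View pics/w1.png

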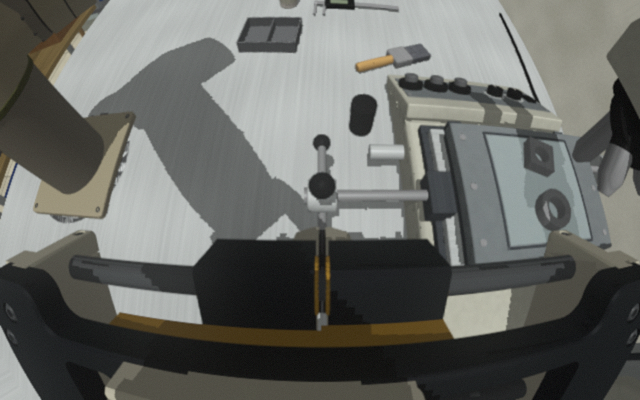

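The wrist view shows the up ball at (321,186), in line with the fingers (x=321). The gauge is at (552,208) and the objective at (620,170). Descending beside the spoke.

Call:
jog_arm --deltas '[0,0,0,-0.006,0,0.017,0,0,0,0,-0.006,0,0.017,0,0,0,0,-0.006,0,0.017,0,0,0,0,-0.006,0,0.017,0,0,0,0,0,0,0,0]'

```text
clock: 3.05
tool_pos: [480.9, -145.8, 153.8]
ee_rot: [-0.217, 0.662, 0.686, 0.209]
wrist_force: [-0.8, -0.5, -0.4]
opening: 0.008
finger_force: 0.0
```

```bash
python3 - <<'E'
from h import *
R,p=pose(); print(p,mic(p),arm.observe()['wrist_force'])
L=[(Rt(35),tip(108.5,35),3)]
for th,al in [(103,35),(98,33),(93,31),(88,29),(83,27),(78,25),(73,23),(68,21)]: L.append((Rt(al),tip(th,al),1))
plan(L)
E
```

```text
[ 480.92176512 -145.7860439   153.83138425] [-254.53498505  -43.71895556  153.83138425] [-0.83693622 -0.48461698 -0.44476848]
-0.06, -0.01, 0.06, 0.0055, -0.0001, 0.0012, 0,
-0.06, -0, 0.07, 0.0056, -0.0002, 0.0012, 0,
-0.06, -0.01, 0.06, 0.0055, -0.0001, 0.0012, 0,

-0, 0, 0, 0.0053, -0, 0.0006, 0,

-0, -2, 0, 0.0047, -0, 0.001, 0,

-0, -2, 0, 0.0047, -0, 0.0013, 0,

-0, -2, 0, 0.0046, -0, 0.0015, 0,

-0, -2, 0, 0.0045, -0, 0.0018, 0,

-0, -2, 0, 0.0044, -0, 0.0021, 0,

-0, -2, 0, 0.0043, -0, 0.0023, 0,

-0, -2, 0, 0.0041, -0, 0.0025, 0,
```

Call:
jog_arm --deltas '[0,0,0,0.0055,0,0.0012,0,0,0,0,0.0055,0,0.0012,0,0,0,0,0.0055,0,0.0012,0,0,0,0,0.0053,0,0.0006,0,0,-2,0,0.0047,0,0.001,0,0,-2,0,0.0047,0,0.0013,0,0,-2,0,0.0046,0,0.0015,0,0,-2,0,0.0045,0,0.0018,0,0,-2,0,0.0044,0,0.002,0,0,-2,0,0.0043,0,0.0023,0,0,-2,0,0.004,0,0.0025,0,0,0,0,0,0,0,0]'

```text
clock: 4.25
tool_pos: [480.3, -94.3, 168.1]
ee_rot: [-0.13, 0.684, 0.707, 0.127]
wrist_force: [0.3, -0.7, 0.6]
opening: 0.011
finger_force: 0.5
```

```bash
python3 - <<'E'
from h import *
R,p=pose(); print(p,mic(p),tip(68,21),arm.observe()['wrist_force'])
grab('top','top1'); c=grab('side','side1'); 
X=cloud(c);I=c['frame']
m=np.all((X>(450,-220,15))&(X<(505,0,215)),-1)&(I.max(-1)<45)
n,l,st,ce=cv2.connectedComponentsWithStats(m.astype(np.uint8))
for i in range(1,n):
    if st[i,4]>8: print('ball',st[i,4],mic(np.median(X[l==i],0)).round(0))
L=[]
for th,al in [(63,19),(58,17),(53,15),(48,13),(43,11),(38,10),(33,9),(28,8),(23,7),(18,6),(13,5)]: L.append((Rt(al),tip(th,al),1))
plan(L)
E
```

```text
[480.2797673  -94.32277218 168.1282649 ] [-253.60215195    7.73986604  168.1282649 ] [478.8208321 -92.3484719 167.1413678] [ 0.25922829 -0.70862194  0.63503758]
ball 49 [-257.  -83.   93.]
-0.03, -2.01, 0.13, 0.0063, -0.0009, 0.004, 0,

-0, -2, 0, 0.0038, -0, 0.003, 0,

-0, -2, 0, 0.0037, -0, 0.0033, 0,

-0, -2, 0, 0.0035, -0, 0.0035, 0,

-0, -2, 0, 0.0033, -0, 0.0036, 0,

-0, -1, 0, 0.0031, -0, 0.004, 0,

-0, -1, 0, 0.0028, -0, 0.0042, 0,

-0, -1, 0, 0.0025, -0, 0.0044, 0,

-0, -1, 0, 0.0021, -0, 0.0046, 0,

-0, -1, 0, 0.0017, -0, 0.0048, 0,

-0, -1, 0, 0.0014, -0, 0.0049, 0,
```

Call:
jog_arm --deltas '[0,-2,0,0.0055,0,0.004,0,0,-2,0,0.0038,0,0.003,0,0,-2,0,0.0037,0,0.0033,0,0,-2,0,0.0035,0,0.0035,0,0,-2,0,0.0033,0,0.0036,0,0,-1,0,0.003,0,0.004,0,0,0,0,0,0,0,0]'

```text
clock: 5.05
tool_pos: [478.6, -66.8, 152.9]
ee_rot: [-0.063, 0.693, 0.716, 0.06]
wrist_force: [-0.5, -0.5, -0.1]
opening: 0.007
finger_force: 0.1
```

```bash
cat >> h.py <<'E'
def gauge(tag):
    for n in('side','top'):
        c=grab(n,tag+n); M=mic(cloud(c)); m=np.all((M>(-50,-90,156))&(M<(50,75,172)),-1)
        k,l,st,ce=cv2.connectedComponentsWithStats(m.astype(np.uint8))
        for i in range(1,k):
            if st[i,4]>8:
                P=M[l==i]; T=P[P[:,2]>160]; print(n,st[i,4],np.percentile(P,[2,98],axis=0).round(0)[:,:2].tolist(),T.mean(0).round(1))
E
python3 - <<'E'
from h import *
R,p=pose(); print(p,mic(p),arm.observe()['wrist_force'])
gauge('a')
I=np.vstack([cv2.imread('pics/aside.png')[150:290,270:470],cv2.imread('pics/atop.png')[110:240,268:468]])
cv2.imwrite('pics/v2.png',cv2.resize(I,None,fx=2.2,fy=2.2,interpolation=cv2.INTER_CUBIC))
E
```

```text
[478.64949622 -66.83635489 152.86698141] [-254.39070672   35.26329425  152.86698141] [-0.5413253  -0.54640425 -0.11071808]
side 131 [[-24.0, 24.0], [15.0, 63.0]] [ -4.4  45.1 163.7]
side 169 [[-24.0, -42.0], [18.0, 1.0]] [ -3.  -21.9 163.7]
top 87 [[-17.0, 28.0], [22.0, 67.0]] [  0.5  48.3 165.3]
top 61 [[-21.0, -42.0], [6.0, 4.0]] [ -9.6 -17.3 165.9]
```

View pics/v2.png

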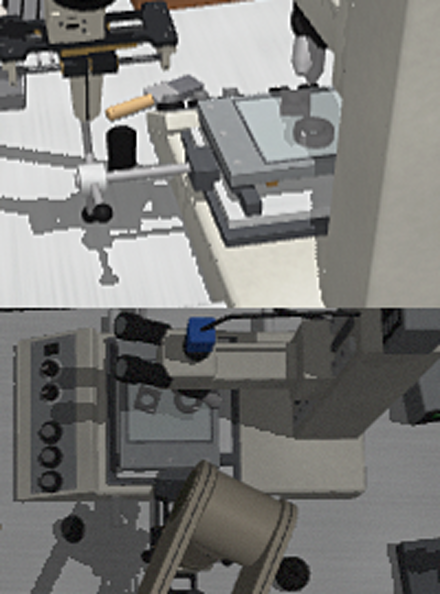

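```bash
python3 - <<'E'
from h import *
def plane(c,u,v):
    a=mic(ray(c,u,v,300)); b=mic(ray(c,u,v,0)); t=(-255-a[0])/(b[0]-a[0]); return a+(b-a)*t
for tag in('side0','side1','aside','top0','top1','atop'):
    c=pickle.load(open(f'pics/{tag}.pkl','rb')); M=mic(cloud(c))
    m=np.all((M>(-285,-110,15))&(M<(-230,105,215)),-1)&(c['frame'].max(-1)<50)
    n,l,st,ce=cv2.connectedComponentsWithStats(m.astype(np.uint8))
    for i in range(1,n):
        if 10<st[i,4]<80:
            P=M[l==i]; from scipy.optimize import least_squares
            r=least_squares(lambda q:np.linalg.norm(P-[-255,q[0],q[1]],axis=1)-11,np.median(P,0)[1:]+([5,-5] if 'side' in tag else [0,-8]))
            q=r.x; print(tag,st[i],q.round(1),'cost%.0f'%r.cost,'r %.0f ang %.1f'%(np.hypot(q[0],q[1]-115),np.degrees(np.arctan2(q[1]-115,q[0]))))
# depth-free ring: ring outline in side via gray ; die/gauge both from depth cross-correlation
E
```

```text
side0 [308 207   8   8  52] [-23.3 190.2] cost99 r 79 ang 107.3
side0 [304 217   6   7  21] [76.4 95.9] cost21 r 79 ang -14.0
side0 [312 259   8   8  49] [-55.6  56.3] cost118 r 81 ang -133.4
side1 [313 254   8   8  50] [-76.3  87.5] cost78 r 81 ang -160.2
aside [307 243  14   8  78] [-53.4 104.2] cost103102 r 55 ang -168.6
top0 [352 219   8   6  31] [-22.  186.9] cost3802 r 75 ang 107.0
top0 [323 223   6   6  24] [77.7 99. ] cost83 r 79 ang -11.7
top0 [360 224   5   5  17] [-52.6  60.5] cost59 r 76 ang -134.0
top1 [343 219   9   7  37] [ 11.3 191.8] cost2571 r 78 ang 81.6
top1 [328 224   5   6  24] [59.1 64.7] cost68 r 78 ang -40.4
atop [332 220   5   6  23] [ 49.8 179.3] cost118 r 81 ang 52.2
atop [369 224   5   3  11] [-85.4 126.2] cost85 r 86 ang 172.5
```

```bash
python3 - <<'E'
from h import *
c=grab('wrist','w2'); s=pickle.load(open('pics/aside.pkl','rb'))
a=cv2.resize(c['frame'][130:350,230:420],(570,600),interpolation=cv2.INTER_CUBIC)
b=cv2.resize(s['frame'][180:260,290:320],(225,600),interpolation=cv2.INTER_CUBIC)
cv2.imwrite('pics/v3.png',np.hstack([a,b])[:,:,::-1])
M=mic(cloud(s))
for v in range(182,236,3): print(v,[tuple(M[v,u].round(0).astype(int)) if np.isfinite(M[v,u,0]) else 0 for u in range(304,318,3)])
E
```

```text
182 [(np.int64(-272), np.int64(-20), np.int64(270)), (np.int64(-265), np.int64(-23), np.int64(271)), (np.int64(-257), np.int64(-17), np.int64(267)), (np.int64(-251), np.int64(-21), np.int64(268)), (np.int64(-244), np.int64(-23), np.int64(268))]
185 [(np.int64(-272), np.int64(-21), np.int64(262)), (np.int64(-261), np.int64(11), np.int64(243)), (np.int64(-254), np.int64(13), np.int64(241)), (np.int64(-247), np.int64(9), np.int64(242)), (np.int64(-239), np.int64(13), np.int64(240))]
188 [(np.int64(-269), np.int64(10), np.int64(236)), (np.int64(-262), np.int64(10), np.int64(235)), (np.int64(-254), np.int64(12), np.int64(233)), (np.int64(-247), np.int64(14), np.int64(231)), (np.int64(-239), np.int64(15), np.int64(229))]
191 [(np.int64(-269), np.int64(14), np.int64(226)), (np.int64(-262), np.int64(13), np.int64(225)), (np.int64(-254), np.int64(14), np.int64(223)), (np.int64(-247), np.int64(16), np.int64(221)), (np.int64(-189), np.int64(383), np.int64(-1))]
194 [(np.int64(-269), np.int64(15), np.int64(216)), (np.int64(-262), np.int64(14), np.int64(216)), (np.int64(-255), np.int64(14), np.in
[... 2523 characters left out ...]
nt64(186), np.int64(-3)), (np.int64(-268), np.int64(-2), np.int64(129)), (np.int64(-261), np.int64(-6), np.int64(131)), (np.int64(-253), np.int64(-8), np.int64(131)), (np.int64(-245), np.int64(-5), np.int64(128))]
230 [(np.int64(-276), np.int64(-4), np.int64(123)), (np.int64(-269), np.int64(-11), np.int64(127)), (np.int64(-262), np.int64(-15), np.int64(129)), (np.int64(-254), np.int64(-11), np.int64(125)), (np.int64(-247), np.int64(-13), np.int64(125))]
233 [(np.int64(-276), np.int64(0), np.int64(111)), (np.int64(-270), np.int64(-16), np.int64(121)), (np.int64(-262), np.int64(-14), np.int64(119)), (np.int64(-255), np.int64(-16), np.int64(119)), (np.int64(-247), np.int64(-17), np.int64(119))]
```

View pics/v3.png

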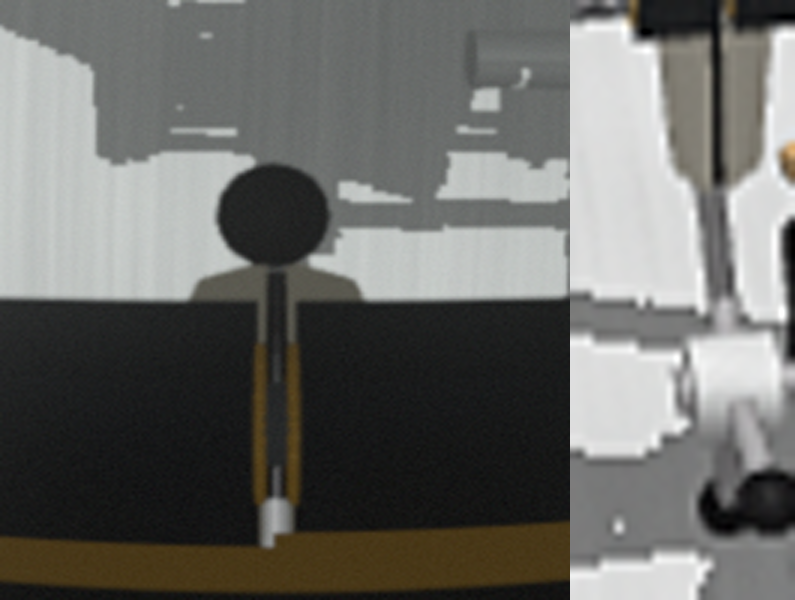

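The side crop shows the finger ending near row 204 (z≈183), while the TCP is reported at z 153. I'll check the finger length against the start picture.

```bash
python3 - <<'E'
from h import *
s=pickle.load(open('pics/side0.pkl','rb')); X=cloud(s)
P=X[np.all((X>(60,480,100))&(X<(260,680,400)),-1)]
print(len(P)); h=np.sort(P[:,2]); print(h[:10].round(0)); 
for z in range(150,330,10):
    Q=P[(P[:,2]>=z)&(P[:,2]<z+10)]
    if len(Q): print(z,len(Q),Q.min(0).round(0),Q.max(0).round(0))
for tag in('side1','aside'):
    s=pickle.load(open(f'pics/{tag}.pkl','rb'));M=mic(cloud(s))
    P=M[np.all((M>(-290,-40,120))&(M<(-220,100,300)),-1)]
    for z in range(150,270,8):
        Q=P[(P[:,2]>=z)&(P[:,2]<z+8)]
        if len(Q): print(tag,z,len(Q),Q.min(0).round(0),Q.max(0).round(0))
E
```

```text
1207
[216. 216. 217. 217. 218. 218. 219. 219. 219. 220.]
210 9 [137. 523. 216.] [178. 628. 219.]
220 28 [135. 517. 220.] [183. 637. 230.]
230 36 [134. 509. 230.] [181. 632. 240.]
240 36 [133. 507. 240.] [182. 632. 250.]
250 38 [133. 514. 250.] [183. 633. 260.]
260 34 [135. 512. 260.] [182. 632. 270.]
270 37 [133. 505. 270.] [183. 631. 280.]
280 30 [133. 511. 280.] [184. 632. 290.]
290 13 [127. 497. 290.] [182. 630. 300.]
300 89 [101. 482. 301.] [215. 651. 310.]
310 122 [102. 481. 310.] [212. 646. 320.]
320 113 [100. 480. 320.] [216. 659. 330.]
side1 150 9 [-261.    1.  151.] [-253.    6.  157.]
side1 158 14 [-262.    1.  158.] [-252.    9.  164.]
side1 166 14 [-262.    1.  166.] [-254.   11.  174.]
side1 174 6 [-262.    5.  174.] [-254.   12.  178.]
side1 190 15 [-267.  -14.  192.] [-247.  -11.  198.]
side1 198 24 [-271.  -18.  199.] [-242.  -13.  206.]
side1 206 29 [-272.  -22.  206.] [-242.  -16.  214.]
side1 214 26 [-272.  -26.  214.] [-240.   -7.  221.]
side1 222 39 [-272.  -29.  222.] [-240.  -10.  230.]
side1 230 30 [-273.  -32.  230.] [-241.  -17.  238.]
side1 238 14 [-272.  -
[... 225 characters left out ...]
3.   38.  166.]
aside 166 4 [-261.   33.  166.] [-256.   37.  169.]
aside 174 6 [-263.   19.  178.] [-249.   25.  181.]
aside 182 26 [-270.   17.  183.] [-242.   25.  190.]
aside 190 28 [-272.   16.  191.] [-242.   23.  198.]
aside 198 30 [-272.   13.  198.] [-242.   23.  206.]
aside 206 38 [-273.   12.  206.] [-242.   33.  214.]
aside 214 36 [-273.   12.  215.] [-242.   23.  222.]
aside 222 34 [-274.    9.  222.] [-239.   19.  230.]
aside 230 35 [-274.    8.  231.] [-240.   17.  238.]
aside 238 33 [-274.    7.  238.] [-239.   16.  245.]
aside 246 1 [-254.   13.  247.] [-254.   13.  247.]
aside 254 1 [-255.  -13.  262.] [-255.  -13.  262.]
aside 262 73 [-290.  -24.  262.] [-221.   22.  270.]
```

The whole gripper ends about 27 mm short of the reported TCP along tool z: 216 against 188 at the start, and 27 again here. So the finger has been riding against the ball. I'll correct the tool length, back off, move in to mid-spoke and continue.

```bash
cat >> h.py <<'E'
TL=27.
def tip(th,al,r=50,gap=0):
    t=np.radians(th); a=np.radians(al); u=np.array([np.cos(t),np.sin(t)]); n=np.array([np.sin(t),-np.cos(t)])
    q=115*np.array([0,1])+r*u-n*(5+gap+7.5*abs(np.sin(t-a)))+TL*np.array([np.sin(a),-np.cos(a)])
    return w([-255,q[0],q[1]])
E
python3 - <<'E'
from h import *
L=[(Rt(10),tip(52,10,66,14),2),(Rt(10),tip(52,10,50,10),3)]
for th in range(52,19,-5): al=max(0,10-(52-th)*.3); L.append((Rt(al),tip(th,al),1))
plan(L)
E
```

```text
-0.03, -0.02, 0.03, -0.0037, -0.0003, -0.0017, 0,
-0.03, -0.03, 0.04, -0.0037, -0.0003, -0.0018, 0,

-0, 0, -0, -0.0031, -0, 0.0046, 0,
-0, 0, -0, -0.0031, -0, 0.0045, 0,
-0, 0, -0, -0.003, -0, 0.0046, 0,

-0, 0, -0, 0.0067, -0, 0.0074, 0,

-0, -1.5, -0, 0.0029, -0, 0.0031, 0,

-0, -1.5, -0, 0.0028, -0, 0.0033, 0,

-0, -1.5, -0, 0.0025, -0, 0.0036, 0,

-0, -1.5, -0, 0.0022, -0, 0.0038, 0,

-0, -1.5, -0, 0.002, -0, 0.004, 0,

-0, -1.5, -0, 0.0018, -0, 0.0041, 0,
```

Call:
jog_arm --deltas '[0,0,0,-0.0037,0,-0.0018,0,0,0,0,-0.0037,0,-0.0018,0,0,0,0,-0.003,0,0.0046,0,0,0,0,-0.003,0,0.0046,0,0,0,0,-0.003,0,0.0046,0,0,0,0,0.0067,0,0.0074,0,0,-1.5,0,0.0029,0,0.0031,0,0,-1.5,0,0.0028,0,0.0033,0,0,-1.5,0,0.0025,0,0.0036,0,0,-1.5,0,0.0022,0,0.0038,0,0,-1.5,0,0.002,0,0.004,0,0,0,0,0,0,0,0]'

```text
clock: 6.4
tool_pos: [478.5, -58.5, 117.9]
ee_rot: [-0.016, 0.695, 0.719, 0.015]
wrist_force: [-0.6, 0.1, -0.4]
opening: 0.006
finger_force: 0.2
```

```bash
cat >> h.py <<'E'
from scipy.optimize import least_squares
def balls(*tags):
  for tag in tags:
    c=pickle.load(open(f'pics/{tag}.pkl','rb')); M=mic(cloud(c))
    m=np.all((M>(-285,-110,15))&(M<(-230,105,215)),-1)&(c['frame'].max(-1)<50)
    n,l,st,ce=cv2.connectedComponentsWithStats(m.astype(np.uint8))
    for i in range(1,n):
        if 10<st[i,4]<80:
            P=M[l==i]
            r=least_squares(lambda q:np.linalg.norm(P-[-255,q[0],q[1]],axis=1)-11,np.median(P,0)[1:]+([5,-5] if 'side' in tag else [0,-8]))
            q=r.x; R=np.hypot(q[0],q[1]-115)
            if 72<R<88 and r.cost<3000: print(tag,st[i,4],'cost%.0f'%r.cost,'r %.0f ang %.1f'%(R,np.degrees(np.arctan2(q[1]-115,q[0]))))
E
python3 - <<'E'
from h import *
R,p=pose(); print(p,tip(27,2.5),arm.observe()['wrist_force'])
gauge('b'); balls('bside','btop')
E
```

```text
[478.50250949 -58.48932422 117.87615078] [477.83296682 -60.0753697  117.95146351] [-0.60203597  0.07038089 -0.39864298]
side 127 [[-24.0, 31.0], [15.0, 71.0]] [ -4.4  50.  163.6]
side 161 [[-25.0, -35.0], [17.0, 6.0]] [ -3.4 -15.1 164. ]
top 88 [[-19.0, 31.0], [21.0, 74.0]] [  0.3  54.7 166.1]
top 56 [[-21.0, -31.0], [7.0, 10.0]] [ -8.4  -9.5 165.1]
bside 56 cost61 r 80 ang 148.8
bside 39 cost68 r 81 ang -93.0
```

```bash
python3 - <<'E'
from h import *
L=[]
for th,al in [(22,1.5),(17,0),(12,0),(7,0),(2,0),(-3,0),(-8,0),(-13,0)]: L.append((Rt(al),tip(th,al),1))
plan(L)
E
```

```text
-0.01, -1.04, 0.15, 0.0009, -0.0009, 0.0045, 0,

0, -1.5, -0, 0.0014, 0, 0.0044, 0,

0, -0, -0, 0.0019, 0, 0.0046, 0,

0, -0, -0, 0.0013, 0, 0.0049, 0,

0, -0, -0, 0.0009, 0, 0.0049, 0,

0, -0, -0, 0.0004, 0, 0.0043, 0,

0, -0, -0, 0.0002, 0, 0.0037, 0,

0, -0, -0, -0.0002, 0, 0.0038, 0,
```

Call:
jog_arm --deltas '[0,-1,0,0.001,0,0.0045,0,0,-1.5,0,0.0014,0,0.0044,0,0,0,0,0.0019,0,0.0046,0,0,0,0,0.0013,0,0.0049,0,0,0,0,0.0009,0,0.0049,0,0,0,0,0.0004,0,0.0043,0,0,0,0,0.0002,0,0.0037,0,0,0,0,0,0,0.0038,0,0,0,0,0,0,0,0]'

```text
clock: 7.4
tool_pos: [477.9, -52.5, 82.5]
ee_rot: [-0.001, 0.696, 0.718, -0.0]
wrist_force: [0.4, -0.2, -0.2]
opening: 0.005
finger_force: 0.3
```

```bash
python3 - <<'E'
from h import *
R,p=pose(); print(p,tip(-13,0),arm.observe()['wrist_force'])
gauge('d'); balls('dside','dtop')
# head depth: objective points in side view near axis
M=mic(cloud(pickle.load(open('pics/dside.pkl','rb'))))
P=M[np.all((M>(-40,-60,205))&(M<(40,60,240)),-1)]
for z in range(205,240,5):
    Q=P[(P[:,2]>=z)&(P[:,2]<z+5)]
    if len(Q): print(z,len(Q),Q.min(0).round(0),Q.max(0).round(0))
c=grab('wrist','w3'); a=c['frame'][60:360,320:640]
cv2.imwrite('pics/v4.png',cv2.resize(a,None,fx=2,fy=2,interpolation=cv2.INTER_CUBIC)[:,:,::-1])
E
```

```text
[477.86827059 -52.49374971  82.50697289] [477.58279932 -51.90251295  83.26818941] [ 0.37820789 -0.21849119 -0.17897164]
side 100 [[-25.0, 43.0], [14.0, 73.0]] [ -4.5  57.8 163.8]
side 168 [[-24.0, -25.0], [17.0, 17.0]] [ -3.4  -4.3 163.4]
top 65 [[-21.0, 46.0], [19.0, 74.0]] [ -0.3  60.3 165.4]
top 69 [[-22.0, -19.0], [14.0, 22.0]] [ -7.    3.5 165.5]
dside 46 cost87 r 81 ang -130.8
dtop 13 cost38 r 73 ang -131.5
215 8 [ -9.  -7. 215.] [  3.  -0. 220.]
220 8 [-13. -10. 220.] [  4.  -6. 225.]
225 10 [-12. -12. 225.] [  1.  -4. 230.]
230 11 [ -9. -13. 230.] [  6.  -6. 235.]
235 9 [ -9. -12. 235.] [  5.  -5. 238.]
```

View pics/v4.png

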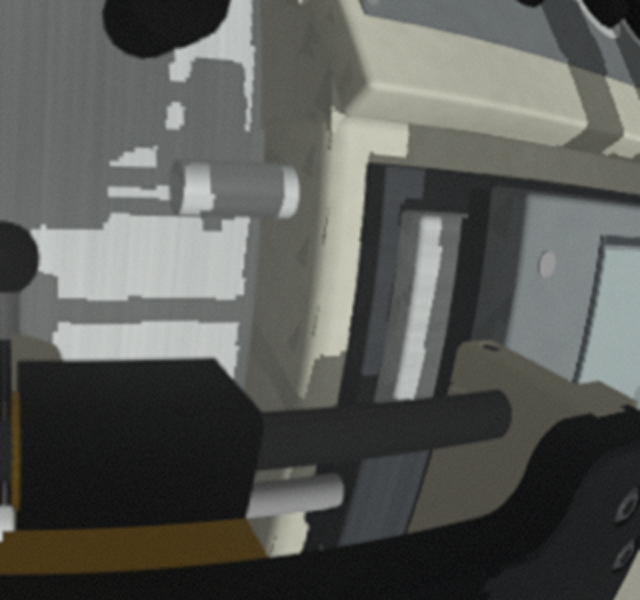

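The wheel is now at about -11° and the gauge at about -4 in raw coordinates. For precision I'll fit the ring model to depth and find each camera's y zero from the wheel shaft, which lies exactly at y=0, z=115.

```bash
cat >> h.py <<'E'
def shaft(tag):
    c=pickle.load(open(f'pics/{tag}.pkl','rb')); M=mic(cloud(c))
    P=M[np.all((M>(-232,-14,104))&(M<(-160,14,130)),-1)]
    r=least_squares(lambda q:np.hypot(P[:,1]-q[0]-q[2]*P[:,0],P[:,2]-q[1])-6,[0,115,0.],loss='soft_l1')
    q0=least_squares(lambda q:np.hypot(P[:,1]-q[0],P[:,2]-q[1])-6,[0,115.],loss='soft_l1').x
    return len(P),q0.round(1),r.x.round(3)
def ring(tag):
    c=pickle.load(open(f'pics/{tag}.pkl','rb')); M=mic(cloud(c)); R=cv2.Rodrigues(np.array(c['rvec'],float))[0]
    C=mic(-R.T@np.array(c['tvec']).ravel())
    best=None; m0=np.all((M>(-60,-100,140))&(M<(60,75,175)),-1)
    zs=np.arange(166,149.9,-1.)
    P=M[m0]; d=(P-C)/(P-C)[:,2:]; Q=C[None,None]+d[:,None]*(zs[None,:,None]-C[2])
    def cost(x,y,dz=0):
        rr=np.hypot(Q[...,0]-x,Q[...,1]-y); ins=(rr<23)&(rr>12.5)
        h=np.where(ins.any(1),zs[ins.argmax(1)],150); near=np.hypot(P[:,0]-x,P[:,1]-y)<31
        near=np.hypot(P[:,0]-x0,P[:,1]-y0)<34
        return np.minimum((P[:,2]+1.5-h)[near]**2,60).sum()
    sel=(P[:,2]>160); 
    from scipy.ndimage import gaussian_filter
    k=0
    x0,y0=-3,G[tag]
    g=[(cost(x,y),x,y) for x in np.arange(x0-6,x0+6.1,1) for y in np.arange(y0-6,y0+6.1,.5)]
    g.sort(); t=np.array(g[:6]); return t[0].round(1),t[:,1:].mean(0).round(1)
G={'side0':-35.5,'aside':-20,'bside':-14,'dside':-4,'dtop':0,'btop':-11,'atop':-18,'top0':-33}
E
python3 - <<'E'
from h import *
for t in ('top0','top1','atop','side0','side1','aside','bside','dside'): print(t,shaft(t))
for t in ('side0','aside','bside','dside','dtop'): print(t,ring(t))
E
```

```text
top0 (63, array([ -1.3, 119.1]), array([4.87700e+00, 1.18829e+02, 3.20000e-02]))
top1 (56, array([ -2.2, 118.9]), array([6.07300e+00, 1.18749e+02, 4.10000e-02]))
atop (2, array([ -0. , 116.9]), array([1.43000e-01, 1.16865e+02, 1.00000e-03]))
side0 (133, array([  0.2, 113.7]), array([ 4.70000e-02,  1.13692e+02, -1.00000e-03]))
side1 (132, array([1.000e-01, 1.138e+02]), array([2.48600e+00, 1.13745e+02, 1.20000e-02]))
aside (134, array([-1.00e-01,  1.14e+02]), array([3.40600e+00, 1.13962e+02, 1.80000e-02]))
bside (133, array([1.000e-01, 1.139e+02]), array([1.77300e+00, 1.13912e+02, 8.00000e-03]))
dside (132, array([ -0. , 113.6]), array([3.92500e+00, 1.13671e+02, 2.10000e-02]))
side0 (array([762.8,  -3. , -36.5]), array([ -2.7, -35.9]))
aside (array([618.4,  -3. , -21.5]), array([ -2.8, -21.4]))
bside (array([602.5,  -3. , -14.5]), array([ -3. , -14.3]))
dside (array([690.8,  -3. ,  -3. ]), array([-3.3, -3.8]))
dtop (array([ 4.1607e+03,  2.0000e+00, -5.0000e-01]), array([ 1.5, -0.5]))
```

```bash
python3 - <<'E'
from h import *
T=('side0','side1','aside','bside','dside')
Ms=[mic(cloud(pickle.load(open(f'pics/{t}.pkl','rb')))) for t in T]; M=np.nanmedian(Ms,0)
# base side edge in side view, fit line
E=[]
for y0 in range(-300,-20,20):
    P=M[np.all((M>(-160,y0,68))&(M<(-100,y0+20,84)),-1)]
    if len(P)>4: E.append((y0+10,np.percentile(P[:,0],3)))
E=np.array(E); print(E.round(0).tolist(),np.polyfit(E[:,0],E[:,1],1))
# objective: row-wise silhouette of points in tube
for v in range(150,196):
    q=[(u,M[v,u]) for u in range(395,430) if np.all(M[v,u]>(-40,-60,208)) and np.all(M[v,u]<(40,40,290))]
    if q: A=np.array([a for _,a in q]); print(v,q[0][0],q[-1][0],'x %.0f..%.0f y'%(A[0,0],A[-1,0]),A[:,1].round(0).astype(int).tolist(),'z%.0f'%A[:,2].mean())
E
```

```text
[[-290.0, -139.0], [-270.0, -139.0], [-250.0, -140.0], [-230.0, -140.0], [-210.0, -140.0], [-190.0, -140.0], [-170.0, -140.0], [-150.0, -141.0], [-130.0, -141.0], [-110.0, -141.0], [-90.0, -141.0], [-70.0, -141.0], [-50.0, -141.0], [-30.0, -142.0]] [-9.58750782e-03 -1.42017476e+02]
166 404 404 x -35..-35 y [-27] z290
167 404 405 x -36..-34 y [-29, -32] z289
168 404 412 x -37..-20 y [-32, -35, -39, -41] z289
169 404 417 x -37..-10 y [-33, -38, -39, -41, -40, -40, -42, -43, -42, -42, -42, -46, -45, -45] z288
170 404 417 x -38..-10 y [-37, -40, -42, -42, -44, -44, -44, -45, -44, -42, -43, -45, -45, -46] z286
171 403 418 x -39..-7 y [-34, -39, -42, -44, -45, -44, -46, -47, -48, -46, -44, -41, -43, -44, -46, -45] z284
172 403 419 x -40..-3 y [-37, -41, -43, -46, -46, -47, -46, -48, -47, -46, -44, -12, -10, -43, -42, -42, -44] z279
173 404 417 x -40..7 y [-43, -45, -47, -48, -48, -51, -49, -49, -49, -43, -10, -12, -9, -6] z274
174 405 417 x -39..7 y [-47, -48, -50, -51, -50, -52, -52, -51, -47, -10, -11, -7, -7] z272
175 405 417 x -39..7 y [-49, -49, -51, -51, -53, -53, -52, -51, -46, -10,
[... 214 characters left out ...]
x -40..9 y [-53, -54, -56, -56, -56, -56, -57, -55, -11, -12, -8, -8, -4] z261
179 406 416 x -38..4 y [-56, -56, -57, -56, -58, -57, -56, -10, -12, -9, -9] z260
180 405 416 x -40..5 y [-54, -56, -57, -58, -57, -57, -56, -10, -9, -10, -10, -9] z256
181 406 416 x -39..5 y [-58, -57, -59, -58, -58, -55, -9, -9, -11, -10, -8] z252
182 406 416 x -39..6 y [-58, -57, -59, -58, -9, -7, -9, -9, -11, -7] z245
183 406 416 x -39..6 y [-59, -6, -8, -9, -9, -11, -9, -7] z233
184 405 415 x -39..4 y [-55, -55, -56, -57, -58, -8, -10, -10, -10, -11, -7] z241
185 408 414 x -11..1 y [0, -5, -7, -9, -8, -11, -8] z223
186 409 414 x -9..3 y [-2, -5, -6, -7, -7, -4] z219
187 410 413 x -7..0 y [-2, -2, -4, -5] z215
```

```bash
python3 - <<'E'
from h import *
L=[(Rt(0),tip(-12,0,gap=6),1),(Rt(-16),tip(-12,-16,gap=4),4)]
for th in (-14,-18,-22,-25,-27.5): L.append((Rt(-16),tip(th,-16),1))
plan(L)
E
```

```text
-0.07, 0.01, 0.07, 0.0021, -0.0003, -0.007, 0,

-0, -4, -0, -0.002, -0, 0.0005, 0,
-0, -4, -0, -0.002, -0, 0.0006, 0,
-0, -4, -0, -0.0019, -0, 0.0008, 0,
-0, -4, -0, -0.0019, -0, 0.0009, 0,

-0, -0, -0, 0.0006, -0, 0.006, 0,

-0, -0, -0, 0.0003, -0, 0.0035, 0,

-0, -0, -0, 0.0002, -0, 0.0029, 0,

-0, -0, -0, 0, -0, 0.0023, 0,

-0, -0, -0, -0, -0, 0.0019, 0,
```

Call:
jog_arm --deltas '[0,0,0,0.002,0,-0.007,0,0,-4,0,-0.002,0,0.0005,0,0,-4,0,-0.002,0,0.0006,0,0,-4,0,-0.002,0,0.0008,0,0,-4,0,-0.002,0,0.0009,0,0,0,0,0.0006,0,0.006,0,0,0,0,0.0003,0,0.0035,0,0,0,0,0,0,0.003,0,0,0,0,0,0,0.0023,0,0,0,0,0,0,0.002,0,0,0,0,0,0,0,0]'

```text
clock: 8.65
tool_pos: [478.7, -63.1, 71.8]
ee_rot: [0.1, 0.689, 0.711, -0.097]
wrist_force: [-0.1, 1.3, 0.2]
opening: 0.006
finger_force: 0.6
```

```bash
python3 - <<'E'
from h import *
G.update(e1side=0,e2side=0,e1top=2)
R,p=pose(); print(p,tip(-27.5,-16),arm.observe()['wrist_force'])
gauge('e1'); balls('e1side','e1top'); grab('side','e2side'); print(ring('e1side'),ring('e2side'),ring('dside'))
# direct comparison: ring image edges vs objective in the side view
M=mic(cloud(pickle.load(open('pics/e1side.pkl','rb')))); m=np.all((M>(-40,-60,156))&(M<(40,30,172)),-1); v,u=np.nonzero(m); print(v.min(),v.max(),u.min(),u.max())
E
```

```text
[478.70280483 -63.10270963  71.84612059] [477.89839734 -62.21295464  71.7198691 ] [-0.06359539  1.28020645  0.22855638]
side 86 [[-24.0, 44.0], [14.0, 74.0]] [ -4.1  58.1 163.9]
side 160 [[-24.0, -20.0], [17.0, 22.0]] [-3.700e+00  1.000e-01  1.638e+02]
top 57 [[-20.0, 49.0], [22.0, 74.0]] [ -1.1  62.2 166.2]
top 71 [[-23.0, -17.0], [15.0, 25.0]] [ -6.5   6.1 165.9]
e1side 56 cost76 r 79 ang 96.5
e1side 51 cost112 r 81 ang -144.3
e1top 30 cost823 r 78 ang 95.8
e1top 19 cost82 r 77 ang -144.2
(array([ 6.448e+02, -3.000e+00,  5.000e-01]), array([-2.7,  0.4])) (array([ 6.588e+02, -3.000e+00,  5.000e-01]), array([-2.8,  0.2])) (array([690.8,  -3. ,  -3. ]), array([-3.3, -3.8]))
199 210 401 418
```

Call:
jog_arm --deltas '[0,0,0,0,0,0.0022,0,0,0,0,0,0,0.0022,0,0,0,0,0,0,0,0]'

```text
clock: 9.1
tool_pos: [478.7, -64.1, 67.6]
ee_rot: [0.1, 0.689, 0.711, -0.097]
wrist_force: [0.3, 0.4, 2.1]
opening: 0.001
finger_force: 0.6
```

```bash
python3 - <<'E'
from h import *
for k in range(1,4): grab('side',f'f{k}side'); G[f'f{k}side']=1
grab('top','f1top')
balls('f1side','f1top'); print(*[ring(f'f{k}side')[1] for k in (1,2,3)])
M=np.nanmedian([mic(cloud(pickle.load(open(f'pics/f{k}side.pkl','rb')))) for k in (1,2,3)],0)
# objective cylinder fit, unknown centre and radius, rows z 226..262
T=('side0','side1','aside','bside','dside','e1side','e2side','f1side','f2side','f3side')
A=np.concatenate([(lambda m:m[165:186,400:420][np.all((m[165:186,400:420]>(-25,-20,228))&(m[165:186,400:420]<(25,10,275)),-1)])(mic(cloud(pickle.load(open(f'pics/{t}.pkl','rb'))))) for t in T])
for r in (10,11,12,13,14):
    q=least_squares(lambda q:np.hypot(A[:,0]-q[0],A[:,1]-q[1])-r,[-3,2.],loss='soft_l1'); print(r,q.x.round(2),round(q.cost,0))
q=least_squares(lambda q:np.hypot(A[:,0]-q[0],A[:,1]-q[1])-q[2],[-3,2.,12],loss='soft_l1'); print(q.x.round(2),q.cost,len(A),np.percentile(A[:,0],[1,5,95,99]))
E
```

```text
f1side 50 cost80 r 81 ang -149.0
f1top 28 cost96 r 82 ang 90.3
f1top 18 cost75 r 78 ang -149.8
[-3.   1.7] [-3.3  1.6] [-2.7  1.8]
10 [-1.63 -0.65] 422.0
11 [-2.01  0.39] 415.0
12 [-2.44  1.4 ] 413.0
13 [-2.87  2.39] 414.0
14 [-3.32  3.37] 416.0
[-2.52  1.59 12.19] 413.4253254674214 564 [-9.24311219 -7.46150701  7.70607463  9.05312111]
```

Gauge is at y=1.7 and the objective axis fit is y=1.6, both in the side camera frame, so they're aligned. Next I'll retreat and plan the hover over the middle button, using the refined microscope pose.

```bash
cat >> h.py <<'E'
O=np.array([732,-92.4,0]); yaw=0.041
Rm=np.array([[np.cos(yaw),-np.sin(yaw),0],[np.sin(yaw),np.cos(yaw),0],[0,0,1]])
B=np.array([650,106.5,88.]); nB=Rm@np.array([0,.5,3**.5/2])
def press(h): return B+nB*(h-TL)
E
python3 - <<'E'
from h import *
S=mic(cloud(pickle.load(open('pics/f1top.pkl','rb')))); print('btn mic',mic(B))
D=mic(cloud(pickle.load(open('pics/side0.pkl','rb'))))
for M,n in((S,'top'),(D,'side')):
  for x in(-74-42,-74,-74+42):
    P=M[np.all((M>(x-14,180,60))&(M<(x+14,225,120)),-1)]; h=P[:,1]*.5+P[:,2]*.866; 
    if len(P): t=h>np.percentile(h,75); print(n,x,len(P),np.percentile(h,[5,50,90,98]).round(1),P[t].mean(0).round(1))
R,p=pose(); up=p+R.apply([0,0,-70])
print(p,up,press(70))
plan([(R,up,3),(R,up+[0,30,110],3),(Rt(-30,-90),press(90),13)])
E
```

```text
btn mic [-73.77847319 202.09390613  88.        ]
top -116 86 [156.4 171.  182.4 185.4] [-113.6  208.2   89.5]
top -74 85 [157.8 170.9 184.7 186.6] [-72.4 209.4  91.1]
top -32 84 [155.8 173.9 183.1 186.4] [-29. 208.  91.]
side -116 62 [159.5 168.2 177.2 179.4] [-118.4  201.7   87.7]
side -74 54 [160.7 168.5 176.9 178.2] [-76.9 201.6  87. ]
side -32 58 [160.7 168.6 177.3 179.4] [-35.4 204.   86.5]
[478.70199372 -63.7112702   67.58647446] [478.10315763 -44.4316181  134.87641732] [649.11874695 127.98193178 125.23909236]
0, 0, 0, 0, -0, -0.0233, 0,
0, 0, 0, -0, 0, -0.0234, 0,
0, 0, 0, -0, -0, -0.0233, 0,

0, 0, 0, -0.0005, 0.0003, -0.038, 0,
0, 0, 0, -0.0005, 0.0003, -0.038, 0,
0, 0, 0, -0.0005, 0.0003, -0.038, 0,

0.83, -0.86, -6.92, 0.013, 0.0135, 0.0044, 0,
0.84, -0.86, -6.92, 0.0114, 0.015, 0.0041, 0,
0.83, -0.86, -6.93, 0.0095, 0.0164, 0.0037, 0,
0.83, -0.86, -6.92, 0.0076, 0.0174, 0.0033, 0,
0.84, -0.86, -6.92, 0.0054, 0.0183, 0.0029, 0,
0.83, -0.86, -6.92, 0.0032, 0.0188, 0.0026, 0,
0.83, -0.86, -6.92, 0.001, 0.0191, 0.0023, 0,
0.84, -0.86, -6.92, -0.0013, 0.0192, 0.002, 0,
0.83, -0.86, -6.93, -0.0036, 0.0188, 0.0018, 0,
0.83, -0.86, -6.92, -0.0058, 0.0183, 0.0016, 0,
0.84, -0.86, -6.92, -0.008, 0.0175, 0.0014, 0,
0.83, -0.86, -6.92, -0.01, 0.0165, 0.0013, 0,
0.83, -0.86, -6.92, -0.0118, 0.0151, 0.0013, 0,
```

Call:
jog_arm --deltas '[0,0,0,0,0,-0.023,0,0,0,0,0,0,-0.023,0,0,0,0,0,0,-0.023,0,0,0,0,0,0,-0.038,0,0,0,0,0,0,-0.038,0,0,0,0,0,0,-0.038,0,0,0,0,0,0,0,0]'

```text
clock: 10.0
tool_pos: [480.0, -12.1, 249.7]
ee_rot: [0.103, 0.689, 0.711, -0.093]
wrist_force: [0.7, 0.1, -0.1]
opening: 0.008
finger_force: 0.0
```

```bash
python3 - <<'E'
from h import *
plan([(Rt(-30,-90),press(90),12)])
E
```

```text
0.94, -0.9, -7.51, 0.0141, 0.0144, 0.0054, 0,
0.94, -0.9, -7.51, 0.0121, 0.0162, 0.0049, 0,
0.94, -0.9, -7.51, 0.01, 0.0177, 0.0045, 0,
0.94, -0.9, -7.51, 0.0077, 0.0189, 0.0041, 0,
0.94, -0.9, -7.52, 0.0051, 0.0199, 0.0036, 0,
0.94, -0.9, -7.51, 0.0026, 0.0204, 0.0033, 0,
0.94, -0.9, -7.51, -0.0001, 0.0206, 0.0028, 0,
0.94, -0.9, -7.51, -0.0027, 0.0205, 0.0026, 0,
0.94, -0.89, -7.51, -0.0053, 0.02, 0.0023, 0,
0.94, -0.9, -7.51, -0.0079, 0.0191, 0.0021, 0,
0.94, -0.9, -7.51, -0.0103, 0.0181, 0.0019, 0,
0.94, -0.9, -7.51, -0.0125, 0.0165, 0.0018, 0,
```

Call:
jog_arm --deltas '[0.94,-0.9,-7.5,0.014,0.0145,0.0054,0,0.94,-0.9,-7.5,0.012,0.016,0.005,0,0.94,-0.9,-7.5,0.01,0.0177,0.0045,0,0.94,-0.9,-7.5,0.0077,0.019,0.004,0,0.94,-0.9,-7.5,0.005,0.02,0.0036,0,0.94,-0.9,-7.5,0.0026,0.0204,0.0033,0,0.94,-0.9,-7.5,0,0.0206,0.0028,0,0.94,-0.9,-7.5,-0.0027,0.0205,0.0026,0,0.94,-0.9,-7.5,-0.0053,0.02,0.0023,0,0.94,-0.9,-7.5,-0.008,0.019,0.002,0,0.94,-0.9,-7.5,-0.0103,0.018,0.002,0,0.94,-0.9,-7.5,-0.0125,0.0165,0.0018,0]'

```text
clock: 11.2
tool_pos: [645.3, 136.3, 133.1]
ee_rot: [-0.0, -0.022, 0.965, -0.26]
wrist_force: [0.5, -0.8, 0.2]
opening: 0.004
finger_force: 0.0
```

```bash
cat >> h.py <<'E'
def fish(c):
    f=200/np.tan(np.radians(c['fovy'])/2); v,u=np.mgrid[0:400,0:640]; a=u-c['cx'];b=v-c['cy']; r=np.hypot(a,b)+1e-9; t=r/f
    z=c['z_map'].astype(float); k=np.tan(t)*z/r; P=np.stack([a*k,b*k,z],-1); R=cv2.Rodrigues(np.array(c['rvec'],float))[0]
    W=(P-np.array(c['tvec']).ravel())@R; W[(z==0)|(t>1.45)]=np.nan; return W
E
python3 - <<'E'
from h import *
o=arm.observe(); print(o['qpos'].round(2),o['tool_pos'],press(90),Rt(-30,-90).as_quat().round(3))
c=grab('wrist','w4'); F=mic(fish(c)); print(c['fovy'])
h=F[...,1]*.5+F[...,2]*.866
m=(h>165)&(h<200)&(F[...,1]>170)&(F[...,1]<235)&(F[...,0]>-150)&(F[...,0]<10)&(F[...,2]<112)
n,l,st,ce=cv2.connectedComponentsWithStats(m.astype(np.uint8))
for i in range(1,n):
    if st[i,4]>20: P=F[l==i]; print(st[i],P.mean(0).round(1),np.percentile(P,[3,97],axis=0).round(0).tolist(),np.percentile(h[l==i],[10,50,90,97]).round(1))
grab('side','side9'); print(shaft('side9'))
cv2.imwrite('pics/v5.png',np.vstack([c['frame'],cv2.imread('pics/side9.png')[120:320,:,::-1]])[:,:,::-1])
E
```

```text
[ 0.42  0.53  1.2  -0.48  1.62 -1.17] [645.33378698 136.26536832 133.06599269] [648.7088618  137.97352796 142.55960044] [-0.02   0.966 -0.259  0.005]
65.70646984690485
[ 305  139   45   44 1555] [-115.2  208.5   81.3] [[-131.0, 193.0, 70.0], [-99.0, 221.0, 90.0]] [170.3 171.7 181.5 182.1]
[ 305  187   44   43 1440] [-74.8 208.4  81.2] [[-90.0, 193.0, 70.0], [-58.0, 221.0, 91.0]] [170.2 171.7 181.4 182. ]
(132, array([ -0.3, 113.9]), array([-2.00700e+00,  1.13878e+02, -9.00000e-03]))
```

View pics/v5.png

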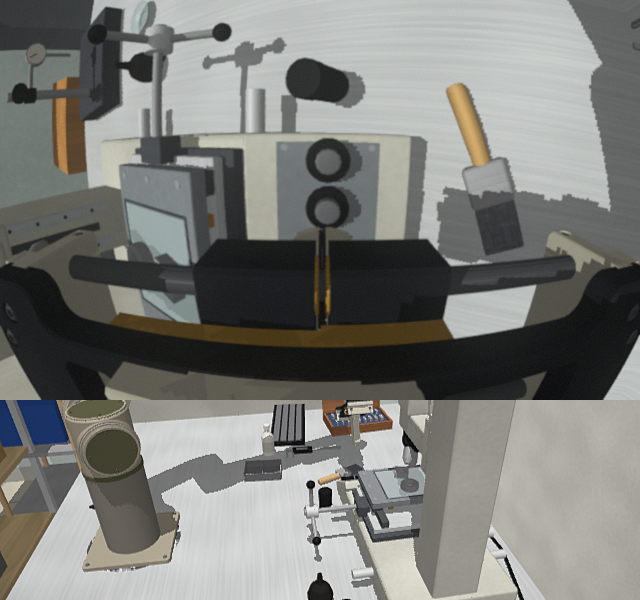

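The wrist view shows the right button at (327,160) and the middle one at (327,207). The third is hidden under the closed fingertips at (322,235). In the side view the gauge stands under the objective. Next I'll take the cap position and plan the approach.

```bash
python3 - <<'E'
from h import *
c=pickle.load(open('pics/w4.pkl','rb')); F=mic(fish(c)); h=F[...,1]*.5+F[...,2]*.866
for x in(-115,-74.8):
    m=(h>178)&(h<186)&(abs(F[...,0]-x)<16)&(F[...,1]>190)&(F[...,1]<235)&(F[...,2]<105); P=F[m]; print(m.sum(),P.mean(0).round(1),P.min(0).round(0),P.max(0).round(0),h[m].mean())
    b=P.mean(0)
print(b); Bw=O+Rm@b
R,p=pose(); tipw=p-R.apply([0,0,TL]); print('tip rel',(mic(tipw)-b).round(1),'h',((tipw-Bw)@nB).round(1))
np.save('B.npy',Bw)
plan([(Rt(-30,-90),Bw+nB*(25-TL),5),(Rt(-30,-90),Bw+nB*(8-TL),3)])
E
```

```text
551 [-114.7  211.7   86.7] [-125.  201.   80.] [-104.  221.   92.] 180.96159299574248
500 [-73.2 211.6  86.7] [-84. 202.  79.] [-62. 221.  93.] 180.90335530147044
[-73.21188859 211.61253272  86.71719277]
tip rel [-4.7 34.8 67.6] h 76.0
-0.03, -0.13, 0.1, -0.0011, 0.0008, 0.0102, 0,
-0.02, -0.14, 0.09, -0.0011, 0.0007, 0.0102, 0,
-0.03, -0.13, 0.1, -0.0011, 0.0008, 0.0101, 0,
-0.02, -0.14, 0.09, -0.0011, 0.0007, 0.0102, 0,
-0.03, -0.13, 0.1, -0.001, 0.0008, 0.0102, 0,

0, 0, 0, 0, -0, 0.0057, 0,
0, 0, 0, 0, -0, 0.0056, 0,
0, 0, 0, 0, -0, 0.0057, 0,
```

Call:
jog_arm --deltas '[0,0,0,-0.001,0.0007,0.0102,0,0,0,0,-0.001,0.0007,0.0102,0,0,0,0,-0.001,0.0007,0.0102,0,0,0,0,-0.001,0.0007,0.0102,0,0,0,0,-0.001,0.0007,0.0102,0,0,0,0,0,0,0.0056,0,0,0,0,0,0,0.0056,0,0,0,0,0,0,0.0056,0,0,0,0,0,0,0,0]'

```text
clock: 12.2
tool_pos: [650.6, 104.8, 73.8]
ee_rot: [0.0, -0.019, 0.966, -0.259]
wrist_force: [-0.5, -0.0, 0.2]
opening: 0.009
finger_force: 0.0
```

```bash
cat >> h.py <<'E'
def rel():
    Bw=np.load('B.npy'); R,p=pose(); t=p-R.apply([0,0,TL])-Bw; f=np.array(arm.observe()['wrist_force'])
    print('x %.1f slope %.1f h %.1f  F.n %.1f'%(t@Rm[:,0],t@(Rm@[0,.866,-.5]),t@nB,f@nB), R.apply([0,0,1])@nB)
E
python3 -c "
from h import *
rel()"
```

```text
x 0.2 slope -3.2 h 10.2  F.n 0.1 -0.9999514186269867
```

Call:
jog_arm --deltas '[0,0,0,0,0.003,0.002,0,0,0,0,0,0,0.003,0,0,0,0,0,0,0.003,0,0,0,0,0,0,0.002,0,0,0,0,0,0,0,0]'

```text
clock: 12.7
tool_pos: [650.8, 102.6, 64.1]
ee_rot: [0.001, -0.019, 0.966, -0.259]
wrist_force: [0.0, -0.1, 0.0]
opening: 0.005
finger_force: 0.0
```

```bash
python3 -c "
from h import *
rel()"
```

```text
x 0.3 slope -0.3 h 0.7  F.n -0.0 -0.9999560708693737
```

Now press in 1.5 mm steps.

Call:
jog_arm --deltas '[0,0,0,0,0,0.0015,0,0,0,0,0,0,0.0015,0,0,0,0,0,0,0,0]'

```text
clock: 13.0
tool_pos: [651.0, 101.2, 61.6]
ee_rot: [0.001, -0.019, 0.966, -0.259]
wrist_force: [0.3, -0.0, -0.1]
opening: 0.004
finger_force: 0.0
```

```bash
python3 -c "
from h import *
rel()"
```

```text
x 0.4 slope -0.3 h -2.2  F.n -0.1 -0.9999587633182135
```

Call:
jog_arm --deltas '[0,0,0,0,0,0.0015,0,0,0,0,0,0,0.0015,0,0,0,0,0,0,0,0]'

```text
clock: 13.3
tool_pos: [651.2, 99.9, 59.4]
ee_rot: [0.001, -0.019, 0.966, -0.259]
wrist_force: [-1.8, 1.2, 2.8]
opening: 0.004
finger_force: 1.4
```

```bash
python3 -c "
from h import *
rel()"
```

```text
x 0.6 slope -0.3 h -4.8  F.n 3.0 -0.9999632196601079
```

Call:
jog_arm --deltas '[0,0,0,0,0,0.0015,0,0,0,0,0,0,0.0015,0,0,0,0,0,0,0,0]'

```text
clock: 13.6
tool_pos: [651.2, 98.4, 56.7]
ee_rot: [0.001, -0.019, 0.966, -0.259]
wrist_force: [-1.9, 2.0, 4.6]
opening: 0.008
finger_force: 2.3
```

```bash
python3 -c "
from h import *
rel()"
```

```text
x 0.6 slope -0.3 h -7.8  F.n 5.1 -0.9999635815997822
```

Call:
jog_arm --deltas '[0,0,0,0,0,0.0012,0,0,0,0,0,0,0.0012,0,0,0,0,0,0,0,0]'

```text
clock: 13.9
tool_pos: [651.4, 98.1, 56.2]
ee_rot: [0.001, -0.019, 0.966, -0.259]
wrist_force: [-6.4, 5.7, 12.1]
opening: 0.005
finger_force: 6.7
```

```bash
python3 -c "
from h import *
rel()"
```

```text
x 0.7 slope -0.3 h -8.5  F.n 13.5 -0.999969636446674
```

The stop is reached: 13 N with no further travel, about 6 mm after contact. Letting go and withdrawing.

Call:
jog_arm --deltas '[0,0,0,0,0,-0.004,0,0,0,0,0,0,-0.008,0,0,0,0,0,0,-0.02,0,0,0,0,0,0,-0.03,0,0,0,0,0,0,-0.03,0,0,0,0,0,0,-0.03,0,0,0,0,0,0,0,0,0,0,0,0,0,0,0]'

```text
clock: 14.7
tool_pos: [650.1, 158.5, 160.3]
ee_rot: [0.001, -0.019, 0.966, -0.259]
wrist_force: [-0.6, 0.0, 0.1]
opening: 0.005
finger_force: 0.0
```

```bash
python3 - <<'E'
from h import *
O=np.array([734,-94.3,0]); yaw=.0306
import h; h.O=O; h.Rm=np.array([[np.cos(yaw),-np.sin(yaw),0],[np.sin(yaw),np.cos(yaw),0],[0,0,1]])
for k in (1,2): grab('side',f'z{k}side'); G[f'z{k}side']=1; print(ring(f'z{k}side')[1])
balls('z1side'); print(arm.observe()['wrist_force'],arm.observe()['dq'].round(3))
E
```

```text
[-3.   1.7]
[-3.   1.7]
z1side 49 cost92 r 79 ang 90.4
z1side 50 cost63 r 81 ang -148.8
[-0.10291083 -0.13596757  0.06577633] [-0.005  0.006  0.011  0.     0.003 -0.   ]
```

The gauge hasn't moved and the robot is touching nothing.

```bash
python3 -c "
from workcell import hand_in
print(hand_in())"
```

```text
the job is handed in; nothing more can be done
None
```

Handed in at about 15 s: the gauge's bore measures about 0.1 mm from the fitted objective axis (cameras good to 1–2 mm), the middle zero button was pressed to its stop and let go, and the arm is clear; the reported TCP lies about 27 mm beyond the real fingertips, so the first part of the push bore on a spoke's ball, not its shaft.

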